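One turn on the pellet press

ROBOT

A 7-joint arm with a two-finger parallel gripper is mounted at the origin on the work surface. World frame = base frame: x ahead of the robot, y to its left, z up, the work surface at z = 0. Lengths are in m, angles in rad, forces in N, time in s.
With the tool pointing down it reaches from about 0.425 to 0.875 m from the base axis. Payload 4.7 kg.
Tool frame: the origin (TCP) lies on the centre line of the jaws, within the pads' length; the fingertips stand ctrl.tcp_to_tips ahead of it and the grasp point (between the pads) lies 2 mm behind it (ctrl.tcp_to_tips is the distance from the TCP to the fingertips, in m); z points along the fingers, y is the line along which they close (so a half turn about z gives the same grasp; the last joint's range is limited). The gripper opens to 87 mm and grips with 3 to 60 N. Pads are 19 mm wide; open, the fingers measure 117 mm over their backs; the gripper's body (75 mm by 190 mm) begins 51 mm behind the grasp point.
Start: joints at [1.27, 0.321, -0.07, 1.45, 0.023, 1.371, -0.057], TCP at [0.201, -0.618, 0.24] pointing down, gripper open.
Joint ranges: [-2.86, 2.86], [-0.3, 2.09], [-1.38, 1.24], [0.06, 2.45], [-1.56, 4.7], [0.09, 2.05], [-2.69, 2.69]. Speed limits (rad/s): [2.57, 2.57, 3.14, 3.14, 3.14, 3.14, 3.14].

INTERFACE

Orientations are given as a rotation vector (axis times angle).
In Python, from bench import ctrl, optics, close_job gives the robot as it stands.
- The arm moves only by the shell command python3 -m inch 'ROWS' [OPENING] [FORCE]. ROWS is JSON, a list of rows, each a list of 2 entries, a list of its own where there are three numbers: the shift along the tool's x, y, z in mm, then the turn, a rotation vector about the tool's x, y, z in degrees. In form: [[[x, y, z], [ax, ay, az]], ...]. A call has exactly 10 rows; each row shifts and turns the commanded pose from where the row before left it, along the tool's axes as they then stand; what a row does not reach is not made up. A row lasts 1/10 s, in which the tool goes at most 50 mm and 8.59 degrees, less where a joint would pass 70% of its speed; a pose out of reach is approached as far as the arm can. A call is refused whole if a number of a shift passes 50 or a number of a turn 8.59, either way. A call with a gripper value outside its range is refused whole. OPENING is the closure, from 0 (fully open) to 1 (shut), set as the call begins (- or left out, the last holds). The fingers move at their own pace and stop on an object; FORCE is the grip in N (left out, the last holds). Time passes only in rows, so rows that do not move let the fingers close, or fill a call up. It gives the time, the measured TCP pose, the force and the opening at its end, in the units of the state.
- ctrl.get_state(): the state, without advancing time (a new reading comes with each control period).
- optics.get_image(name): name is "scene" or "top"; returns a dict with "image" (420x560x3 uint8, red, green, blue), "fx", "fy", "cx", "cy" (pixels), "R" (3x3) and "t" (3): a world point X has camera coordinates R X + t. Camera axes: x right, y down, z forward; pixel columns grow to the right and rows downward; lengths in m; the calibration is good to about 2 mm. A picture is of the moment at which its call begins. There is no depth.
- close_job(): hands the job in, once; it reports no verdict.
The state is a dict: "time": time; "joint_positions": joint angles; "qd": joint speeds; "joint_torque": joint torques, N m; "position": TCP position; "tool_rot": TCP orientation; "ft_force": force on the tool from outside, world axes, zero at the start; "torque": the same for the moment, N m; "grip_width": opening from 0.0 (shut) to 1.0 (fully open).
Only numpy, scipy, OpenCV 4.12 (cv2) and the standard library are available. Lean on these libraries where they do the work, as an engineer would, in place of code of your own. Each camera call takes 0.05 s, during which the arm holds its last target. There are 200 camera calls.

TASK

Feed the press with the blue wheel down by one thread: push its wheel round clockwise (seen from above) by the upright red handle, through exactly one full turn, so that the handle comes back to where it started. Only push the handle with the fingers, never grip it or strain against the wheel, then move clear; leave the yellow-wheel press and everything else on the bench as it is.

Things in the scene. Friction and masses are not known exactly. Their poses are not given: they have to be found in the camera images.
- blue_press: (all sizes here in mm) hand pellet press with a blue wheel on top (the one to turn), bolted to the bench; grey base plate 100 x 150, two steel columns, crosshead with its top 140 above the bench. Origin: centre of the underside of the base; z up, y along the row of columns. The wheel's spindle is upright and passes through the origin.
- blue_hub (a point): (sizes in mm) point on the spindle axis of the blue wheel, fixed, 160 above the bench, at the middle height of the rim (the hub's top is at 172)
- blue_handle (a point): (sizes in mm) point on the axis of the one upright red handle of the blue wheel, 70 from the spindle axis, 195 above the bench. The handle is fixed to the wheel's rim at the end of a spoke, is 21 thick and stands from the rim up to 218 above the bench; its clear straight part is 171 to 211. The wheel is level, 154 across; the rim and its three spokes are 14 and 11 thick, with nothing of them above 168.
- blue_wheel (a joint): angle of the blue wheel in rad, growing as it turns clockwise seen from above; one turn is 6.283. It starts anywhere from 0.2 to 5.2 and can be turned from -7 to 18. Plain friction, about 0.15 N m (2 to 3 N at the handle), no spring: it stays where it is left and hardly coasts. A turn moves the ram below by 2 mm and the wheel's height not at all.
- yellow_press: (all sizes here in mm) hand pellet press with a yellow wheel on top (to be left alone), bolted to the bench; grey base plate 100 x 150, two steel columns, crosshead with its top 140 above the bench. Origin: centre of the underside of the base; z up, y along the row of columns. The wheel's spindle is upright and passes through the origin.
- yellow_hub (a point): (sizes in mm) point on the spindle axis of the yellow wheel, fixed, 160 above the bench, at the middle height of the rim (the hub's top is at 172)
- yellow_handle (a point): (sizes in mm) point on the axis of the one upright red handle of the yellow wheel, 70 from the spindle axis, 195 above the bench. The handle is fixed to the wheel's rim at the end of a spoke, is 21 thick and stands from the rim up to 218 above the bench; its clear straight part is 171 to 211. The wheel is level, 154 across; the rim and its three spokes are 14 and 11 thick, with nothing of them above 168.
- yellow_wheel (a joint): angle of the yellow wheel in rad, growing as it turns clockwise seen from above; one turn is 6.283. It starts anywhere from 0.2 to 5.2 and can be turned from -7 to 18. Plain friction, about 0.15 N m (2 to 3 N at the handle), no spring: it stays where it is left and hardly coasts. A turn moves the ram below by 2 mm and the wheel's height not at all.
- beaker: glass beaker, 68 across, 90 tall (mm), loose, to be left alone; origin at the centre of its underside
- mortar: white ceramic bowl, 90 across, 50 tall (mm), loose, to be left alone; origin at the centre of its underside
- reagent: amber bottle with black cap, 60 across, 130 tall (mm), loose, to be left alone; origin at the centre of its underside
- jar: white jar with red lid, 64 across, 70 tall (mm), loose, to be left alone; origin at the centre of its underside
- spatula: green-handled lab spatula lying down, 180 long (mm), loose, to be left alone; origin at its underside
- pot: glass jar with blue lid, 56 across, 80 tall (mm), loose, to be left alone; origin at the centre of its underside
- blue_die: steel pellet die, 44 across, 38 tall, standing on the base plate of the blue-wheel press, under its ram (mm), loose, to be left alone; origin at the centre of its underside
- yellow_die: steel pellet die, 44 across, 38 tall, standing on the base plate of the yellow-wheel press (mm), loose, to be left alone; origin at the centre of its underside

How it is judged:
By the outcome, as a careful person would: the job done as asked, in the order asked, and still so for the second after the job is handed in, with the robot touching nothing.
It also fails if it takes over 59 s, if anything falls off the work surface, if the arm or the gripper's body presses on something with over 40 N, if the wrist force passes 120 N, or if a joint passes its speed limit or range.

## Working session

There is one attempt and no reset: what is moved stays moved. The work goes in short steps, Python scripts to look and compute and a shell command to move; the robot and the scene stay as the last step left them, time stands still between calls to the robot, and variables do not carry over. Pictures are saved under pics/ and viewed, on a budget of 10 in all, crops included, one or two more only if the job needs it, and the job is handed in when it is done.

```bash
mkdir -p pics
python3 - <<'E'
from bench import ctrl,optics
import cv2,numpy as np
s=ctrl.get_state();print({k:np.round(v,3) for k,v in s.items()},ctrl.tcp_to_tips)
for n in("scene","top"):
    d=optics.get_image(n);np.savez('%s0.npz'%n,**d)
    print(n,d['fx'],d['cx'],d['cy'],np.round(d['R'],3).tolist(),np.round(d['t'],3))
    cv2.imwrite('pics/%s0.png'%n,cv2.resize(d['image'][:,:,::-1],(800,600)))
E
```

```text
{'time': np.float64(0.0), 'joint_positions': array([ 1.27 ,  0.322, -0.07 ,  1.452,  0.023,  1.371, -0.057]), 'qd': array([-0.001,  0.001,  0.001,  0.   ,  0.   ,  0.002,  0.001]), 'joint_torque': array([ 0.0000e+00, -4.9129e+01, -4.0400e-01, -3.1252e+01, -6.4000e-02,
        4.4000e-02,  0.0000e+00]), 'position': array([ 0.201, -0.618,  0.238]), 'tool_rot': array([-3.101e+00, -4.920e-01,  1.000e-03]), 'ft_force': array([-1.278, -1.149, -0.131]), 'torque': array([0.015, 0.021, 0.02 ]), 'grip_width': np.float64(1.0)} 0.017
scene 488.7410286119327 281.7886265529595 205.4677445842462 [[-0.743, 0.669, -0.004], [0.488, 0.537, -0.688], [-0.458, -0.513, -0.726]] [ 0.406 -0.153  1.534]
top 538.5542141151742 278.64997500571786 205.6207531939742 [[0.018, -1.0, -0.024], [-0.982, -0.013, -0.191], [0.19, 0.027, -0.981]] [-0.002  0.546  1.332]
```

View pics/top0.png

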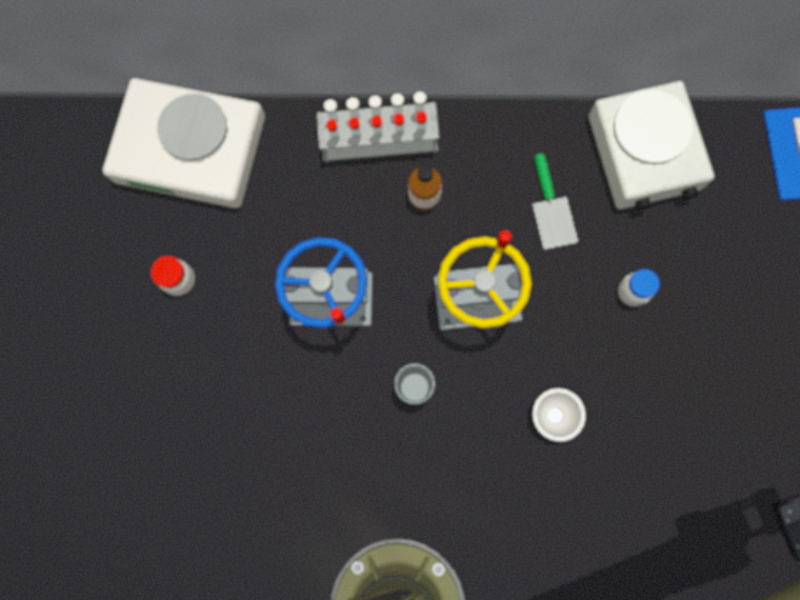

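View pics/scene0.png

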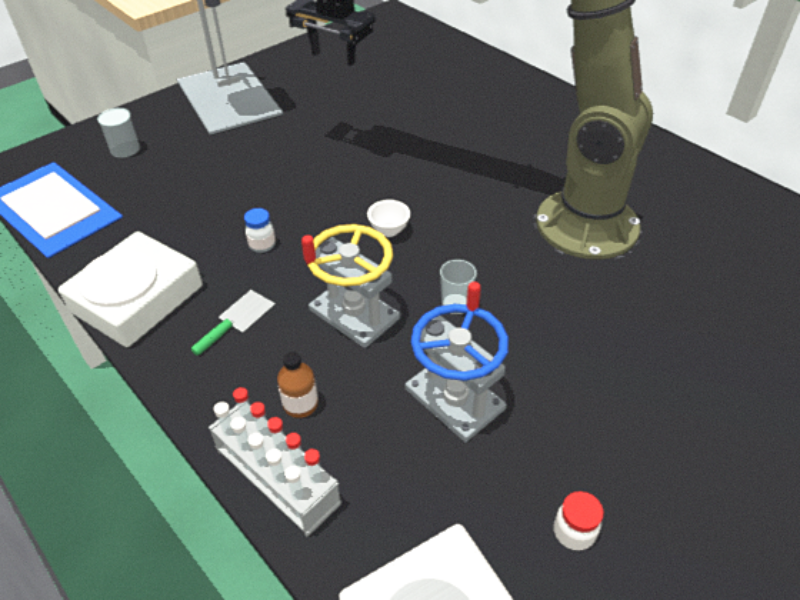

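Top view (800×600): blue hub at about (320,281), its handle at (338,315) toward the robot, yellow handle at (505,237). In the scene view the blue handle is at about (473,297), with the beaker behind it. I'll locate these in world coordinates next.

```bash
cat > h.py <<'E'
import numpy as np,cv2
from scipy.spatial.transform import Rotation as Ro
def ray(d,u,v,z):
    R,t=np.array(d['R']),np.array(d['t']);c=-R.T@t
    w=R.T@np.array([(u-d['cx'])/d['fx'],(v-d['cy'])/d['fy'],1]);return c+w*(z-c[2])/w[2]
def proj(d,X):
    p=np.array(d['R'])@X+d['t'];return d['fx']*p[0]/p[2]+d['cx'],d['fy']*p[1]/p[2]+d['cy']
def blob(im,lo,hi,box):
    h=cv2.inRange(cv2.cvtColor(im,cv2.COLOR_RGB2HSV),lo,hi);m=np.zeros_like(h);x0,y0,x1,y1=box;m[y0:y1,x0:x1]=h[y0:y1,x0:x1]
    return m
E
python3 - <<'E'
from h import *
t=dict(np.load('top0.npz'));s=dict(np.load('scene0.npz'))
m=blob(t['image'],(100,120,60),(125,255,255),(170,150,280,250))
c=max(cv2.findContours(m,0,1)[0],key=cv2.contourArea);e=cv2.fitEllipse(cv2.convexHull(c));print(e, 'hub by rim',ray(t,*e[0],.161))
hub=ray(t,320*.7,281*.7,.172);print('hub',hub)
m=blob(t['image'],(0,150,80),(6,255,255),(170,150,280,250));M=cv2.moments(m,True);u=M['m10']/M['m00'],M['m01']/M['m00']
print(u,M['m00'],'handle',ray(t,*u,.214))
print('handle scene top',ray(s,473*.7,285*.7,.218),'hub scene',ray(s,459*.7,337*.7,.172))
for n,uv in dict(yhub=(485,281),yh=(505,237)).items(): print(n,ray(t,uv[0]*.7,uv[1]*.7,.2))
E
```

```text
((224.0498046875, 197.07424926757812), (63.5200309753418, 65.71014404296875), 47.22166061401367) hub by rim [0.54410968 0.13386758 0.161     ]
hub [0.54271008 0.13257532 0.172     ]
(235.94117647058823, 220.45098039215685) 51.0 handle [0.47949353 0.09800224 0.214     ]
handle scene top [0.4847548  0.09882862 0.218     ] hub scene [0.54791028 0.13397221 0.172     ]
yhub [ 0.54023878 -0.13654214  0.2       ]
yh [ 0.61357407 -0.16915923  0.2       ]
```

```bash
python3 -m inch '[[[0,0,-25],[0,0,6]],[[0,0,-25],[0,0,6]],[[0,0,-25],[0,0,6]],[[18.5,-40.5,0],[0,0,0]],[[18.5,-40.5,0],[0,0,0]],[[18.5,-40.5,0],[0,0,0]],[[18.5,-40.5,0],[0,0,0]],[[18.5,-40.5,0],[0,0,0]],[[18.5,-40.5,0],[0,0,0]],[[18.5,-40.5,0],[0,0,0]]]' 1 20
```

```text
time: 1.1
position: [0.3309, -0.3325, 0.3142]
tool_rot: [-3.142, -0.001, 0.001]
ft_force: [0.8, 0.3, -0.1]
grip_width: 0.173
```

```bash
python3 -m inch '[[[18.4,-40.4,0],[0,0,0]],[[18.4,-40.4,0],[0,0,0]],[[18.4,-40.4,0],[0,0,0]],[[18.4,-40.4,0],[0,0,0]],[[18.4,-40.4,0],[0,0,0]],[[18.4,-40.4,0],[0,0,0]],[[18.4,-40.4,0],[0,0,0]],[[18.4,-40.4,0],[0,0,0]],[[18.4,-40.4,0],[0,0,0]],[[18.4,-40.4,0],[0,0,0]]]'
python3 -m inch '[[[0,0,0],[0,0,0]],[[0,0,-0],[0,0,0]],[[0,0,15],[0,0,0]],[[0,0,15],[0,0,0]],[[0,0,15],[0,0,0]],[[0,0,15],[0,0,0]],[[0,0,10],[0,0,0]],[[0,0,10],[0,0,0]],[[0,0,0],[0,0,0]],[[0,0,0],[0,0,0]]]'
python3 - <<'E'
from h import *;from bench import ctrl,optics
print(ctrl.get_state()['position'],ctrl.get_state()['joint_positions'])
d=optics.get_image('scene');cv2.imwrite('pics/s1.png',cv2.resize(d['image'][140:320,220:460,::-1],(800,600),interpolation=2))
E
```

```text
time: 2.1
position: [0.5145, 0.0711, 0.3145]
tool_rot: [3.141, 0.0, 0.0]
ft_force: [1.3, -0.9, -0.7]
grip_width: 0.003
time: 3.1
position: [0.5144, 0.0697, 0.2346]
tool_rot: [-3.141, -0.001, -0.0]
ft_force: [0.6, -0.2, 0.3]
grip_width: 0.004
[0.51443498 0.06974973 0.23464487] [ 0.58136773  0.09722101 -0.80611434  1.75616854  0.07233028  1.31842857
 -1.81043546]
```

View pics/s1.png

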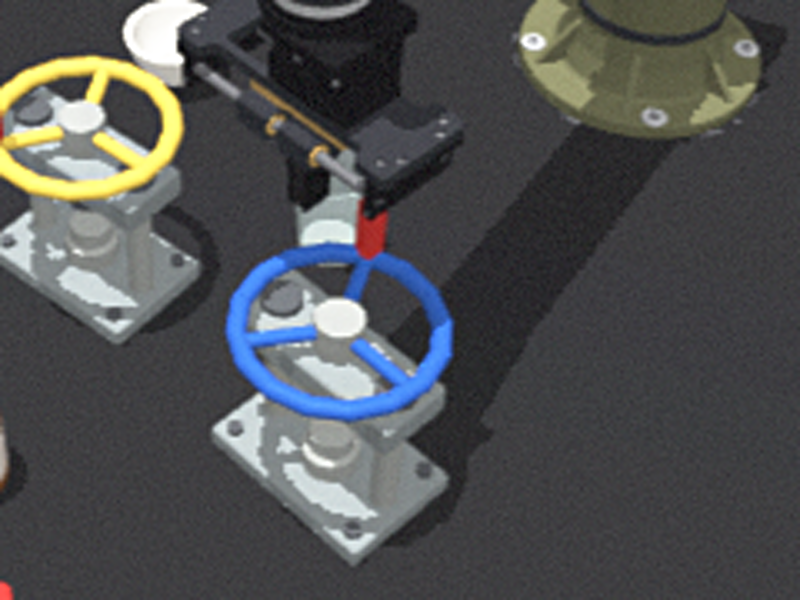

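Fingers at about (310,180) sit beside the red handle (370,230), with a visible gap, on the trailing side. Next I'll lower them and work out the circle.

```bash
python3 -m inch '[[[0,0,7.5],[0,0,0]],[[0,0,7.5],[0,0,0]],[[0,0,7.5],[0,0,0]],[[0,0,7.5],[0,0,0]],[[0,0,7.5],[0,0,0]],[[0,0,0],[0,0,0]],[[0,0,0],[0,0,0]],[[0,0,0],[0,0,0]],[[0,0,0],[0,0,0]],[[0,0,0],[0,0,0]]]'
python3 - <<'E'
from h import *
a=np.radians(-115-4.5*np.arange(91));P=70*np.c_[np.cos(a),-np.sin(a)]
D=np.diff(np.round(P,1),axis=0)
for k in range(9):print(-115-45*k,str([[[round(float(x),1),round(float(y),1),0],[0,0,0]] for x,y in D[10*k:10*k+10]]).replace(' ',''))
E
```

```text
time: 4.15
position: [0.5145, 0.0697, 0.1973]
tool_rot: [3.141, 0.001, 0.001]
ft_force: [0.8, -0.2, -0.4]
grip_width: 0.003
-115 [[[-4.9,-2.5,0],[0,0,0]],[[-4.6,-2.9,0],[0,0,0]],[[-4.5,-3.2,0],[0,0,0]],[[-4.1,-3.6,0],[0,0,0]],[[-3.9,-3.9,0],[0,0,0]],[[-3.6,-4.2,0],[0,0,0]],[[-3.2,-4.5,0],[0,0,0]],[[-2.8,-4.7,0],[0,0,0]],[[-2.5,-4.9,0],[0,0,0]],[[-2.1,-5.1,0],[0,0,0]]]
-160 [[[-1.7,-5.2,0],[0,0,0]],[[-1.2,-5.3,0],[0,0,0]],[[-0.9,-5.5,0],[0,0,0]],[[-0.4,-5.5,0],[0,0,0]],[[0.1,-5.5,0],[0,0,0]],[[0.4,-5.4,0],[0,0,0]],[[0.9,-5.5,0],[0,0,0]],[[1.3,-5.3,0],[0,0,0]],[[1.7,-5.2,0],[0,0,0]],[[2.2,-5.1,0],[0,0,0]]]
-205 [[[2.5,-4.9,0],[0,0,0]],[[2.9,-4.6,0],[0,0,0]],[[3.2,-4.5,0],[0,0,0]],[[3.6,-4.1,0],[0,0,0]],[[3.9,-3.9,0],[0,0,0]],[[4.2,-3.6,0],[0,0,0]],[[4.5,-3.2,0],[0,0,0]],[[4.7,-2.8,0],[0,0,0]],[[4.9,-2.5,0],[0,0,0]],[[5.1,-2.1,0],[0,0,0]]]
-250 [[[5.2,-1.7,0],[0,0,0]],[[5.3,-1.2,0],[0,0,0]],[[5.5,-0.9,0],[0,0,0]],[[5.5,-0.4,0],[0,0,0]],[[5.5,0.1,0],[0,0,0]],[[5.4,0.4,0],[0,0,0]],[[5.5,0.9,0],[0,0,0]],[[5.3,1.3,0],[0,0,0]],[[5.2,1.7,0],[0,0,0]],[[5.1,2.2,0],[0,0,0]]]
-295 [[[4.9,2.5,0],[
[... 466 characters left out ...]
]],[[-2.9,4.6,0],[0,0,0]],[[-3.2,4.5,0],[0,0,0]],[[-3.6,4.1,0],[0,0,0]],[[-3.9,3.9,0],[0,0,0]],[[-4.2,3.6,0],[0,0,0]],[[-4.5,3.2,0],[0,0,0]],[[-4.7,2.8,0],[0,0,0]],[[-4.9,2.5,0],[0,0,0]],[[-5.1,2.1,0],[0,0,0]]]
-430 [[[-5.2,1.7,0],[0,0,0]],[[-5.3,1.2,0],[0,0,0]],[[-5.5,0.9,0],[0,0,0]],[[-5.5,0.4,0],[0,0,0]],[[-5.5,-0.1,0],[0,0,0]],[[-5.4,-0.4,0],[0,0,0]],[[-5.5,-0.9,0],[0,0,0]],[[-5.3,-1.3,0],[0,0,0]],[[-5.2,-1.7,0],[0,0,0]],[[-5.1,-2.2,0],[0,0,0]]]
-475 [[[-4.9,-2.5,0],[0,0,0]],[[-4.6,-2.9,0],[0,0,0]],[[-4.5,-3.2,0],[0,0,0]],[[-4.1,-3.6,0],[0,0,0]],[[-3.9,-3.9,0],[0,0,0]],[[-3.6,-4.2,0],[0,0,0]],[[-3.2,-4.5,0],[0,0,0]],[[-2.8,-4.7,0],[0,0,0]],[[-2.5,-4.9,0],[0,0,0]],[[-2.1,-5.1,0],[0,0,0]]]
```

```bash
python3 -m inch '[[[-4.9,-2.5,0],[0,0,0]],[[-4.6,-2.9,0],[0,0,0]],[[-4.5,-3.2,0],[0,0,0]],[[-4.1,-3.6,0],[0,0,0]],[[-3.9,-3.9,0],[0,0,0]],[[-3.6,-4.2,0],[0,0,0]],[[-3.2,-4.5,0],[0,0,0]],[[-2.8,-4.7,0],[0,0,0]],[[-2.5,-4.9,0],[0,0,0]],[[-2.1,-5.1,0],[0,0,0]]]'
python3 - <<'E'
from h import *;from bench import ctrl,optics
print(ctrl.get_state()['joint_positions'].round(2))
d=optics.get_image('scene');cv2.imwrite('pics/s2.png',cv2.resize(d['image'][140:320,220:460,::-1],(800,600),interpolation=2))
E
```

```text
time: 5.15
position: [0.4779, 0.1093, 0.197]
tool_rot: [3.141, 0.001, -0.0]
ft_force: [1.6, -2.2, -0.1]
grip_width: 0.004
[ 0.55  0.05 -0.84  1.87  0.04  1.24 -1.88]
```

View pics/s2.png

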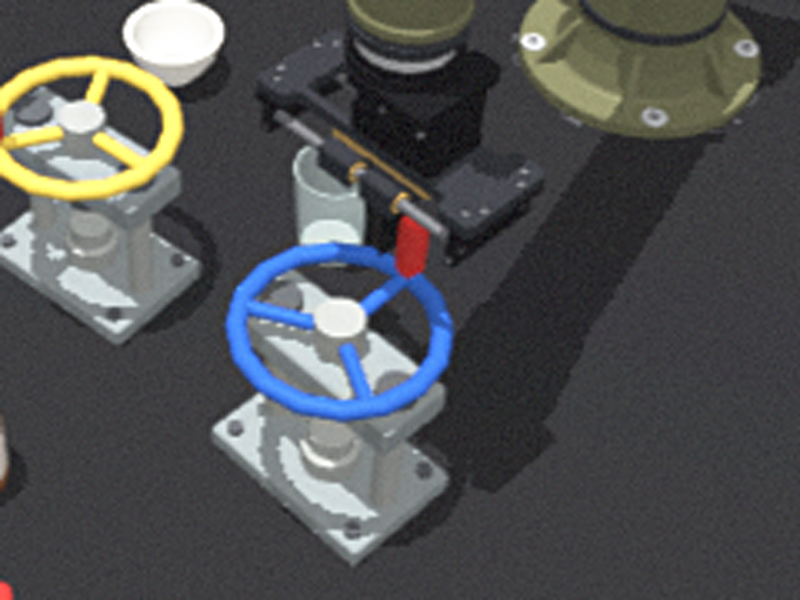

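The handle moved clockwise to (412,245), pushed by the closed fingers, at about 2.5 N. Continuing.

```bash
python3 -m inch '[[[-1.7,-5.2,0],[0,0,0]],[[-1.2,-5.3,0],[0,0,0]],[[-0.9,-5.5,0],[0,0,0]],[[-0.4,-5.5,0],[0,0,0]],[[0.1,-5.5,0],[0,0,0]],[[0.4,-5.4,0],[0,0,0]],[[0.9,-5.5,0],[0,0,0]],[[1.3,-5.3,0],[0,0,0]],[[1.7,-5.2,0],[0,0,0]],[[2.2,-5.1,0],[0,0,0]]]'
python3 -m inch '[[[2.5,-4.9,0],[0,0,0]],[[2.9,-4.6,0],[0,0,0]],[[3.2,-4.5,0],[0,0,0]],[[3.6,-4.1,0],[0,0,0]],[[3.9,-3.9,0],[0,0,0]],[[4.2,-3.6,0],[0,0,0]],[[4.5,-3.2,0],[0,0,0]],[[4.7,-2.8,0],[0,0,0]],[[4.9,-2.5,0],[0,0,0]],[[5.1,-2.1,0],[0,0,0]]]'
python3 - <<'E'
from bench import ctrl
print(ctrl.get_state()['joint_positions'].round(2))
E
```

```text
time: 6.2
position: [0.4809, 0.1617, 0.197]
tool_rot: [3.14, -0.001, 0.0]
ft_force: [1.9, -5.0, 1.6]
grip_width: 0.003
time: 7.2
position: [0.5202, 0.1991, 0.197]
tool_rot: [-3.141, -0.001, 0.001]
ft_force: [-2.6, -1.2, 0.5]
grip_width: 0.003
[ 0.37  0.25 -0.89  1.72  0.2   1.27 -2.14]
```

```bash
python3 -m inch '[[[5.2,-1.7,0],[0,0,0]],[[5.3,-1.2,0],[0,0,0]],[[5.5,-0.9,0],[0,0,0]],[[5.5,-0.4,0],[0,0,0]],[[5.5,0.1,0],[0,0,0]],[[5.4,0.4,0],[0,0,0]],[[5.5,0.9,0],[0,0,0]],[[5.3,1.3,0],[0,0,0]],[[5.2,1.7,0],[0,0,0]],[[5.1,2.2,0],[0,0,0]]]'
python3 -m inch '[[[4.9,2.5,0],[0,0,0]],[[4.6,2.9,0],[0,0,0]],[[4.5,3.2,0],[0,0,0]],[[4.1,3.6,0],[0,0,0]],[[3.9,3.9,0],[0,0,0]],[[3.6,4.2,0],[0,0,0]],[[3.2,4.5,0],[0,0,0]],[[2.8,4.7,0],[0,0,0]],[[2.5,4.9,0],[0,0,0]],[[2.1,5.1,0],[0,0,0]]]'
python3 - <<'E'
from h import *;from bench import ctrl,optics
print(ctrl.get_state()['joint_positions'].round(2))
d=optics.get_image('scene');cv2.imwrite('pics/s3.png',cv2.resize(d['image'][140:320,220:460,::-1],(800,600),interpolation=2))
E
```

```text
time: 8.2
position: [0.5727, 0.1956, 0.1964]
tool_rot: [3.14, 0.0, -0.005]
ft_force: [-7.7, -4.2, 1.1]
grip_width: 0.008
time: 9.2
position: [0.6098, 0.1567, 0.1971]
tool_rot: [-3.141, -0.001, -0.0]
ft_force: [-1.4, 2.6, 1.4]
grip_width: 0.006
[ 0.35  0.42 -0.83  1.54  0.31  1.32 -2.08]
```

View pics/s3.png

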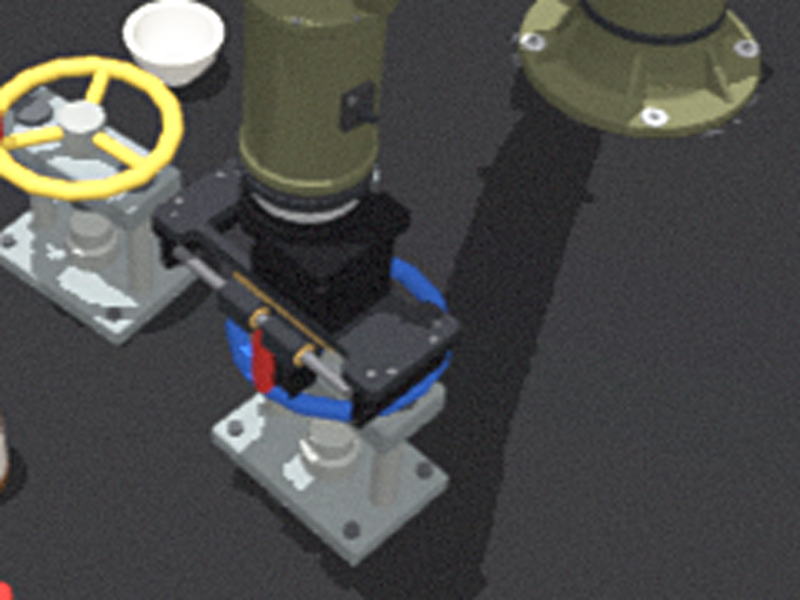

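The handle (263,365) is still being led round ahead of the fingers, on the far side. I'll continue to about 15–20° short of the end.

```bash
python3 -m inch '[[[1.7,5.2,0],[0,0,0]],[[1.2,5.3,0],[0,0,0]],[[0.9,5.5,0],[0,0,0]],[[0.4,5.5,0],[0,0,0]],[[-0.1,5.5,0],[0,0,0]],[[-0.4,5.4,0],[0,0,0]],[[-0.9,5.5,0],[0,0,0]],[[-1.3,5.3,0],[0,0,0]],[[-1.7,5.2,0],[0,0,0]],[[-2.2,5.1,0],[0,0,0]]]'
python3 -m inch '[[[-2.5,4.9,0],[0,0,0]],[[-2.9,4.6,0],[0,0,0]],[[-3.2,4.5,0],[0,0,0]],[[-3.6,4.1,0],[0,0,0]],[[-3.9,3.9,0],[0,0,0]],[[-4.2,3.6,0],[0,0,0]],[[-4.5,3.2,0],[0,0,0]],[[-4.7,2.8,0],[0,0,0]],[[-4.9,2.5,0],[0,0,0]],[[-5.1,2.1,0],[0,0,0]]]'
python3 -m inch '[[[-5.2,1.7,0],[0,0,0]],[[-5.3,1.2,0],[0,0,0]],[[-5.5,0.9,0],[0,0,0]],[[-5.5,0.4,0],[0,0,0]],[[-5.5,-0.1,0],[0,0,0]],[[-5.4,-0.4,0],[0,0,0]],[[-5.5,-0.9,0],[0,0,0]],[[-5.3,-1.3,0],[0,0,0]],[[-5.2,-1.7,0],[0,0,0]],[[-5.1,-2.2,0],[0,0,0]]]'
cat > look.py <<'E'
from h import *;from bench import ctrl,optics;import sys
s0=dict(np.load('scene0.npz'));d=optics.get_image('scene')
H=[]
for q in(s0,d):
    m=blob(q['image'],(0,150,60),(8,255,255),(300,170,370,240));M=cv2.moments(m,True)
    ys,xs=np.nonzero(m);b=(ys>=ys.min())&(ys<=ys.min()+4)
    bot=ys>=ys.max()-4
    X=ray(q,xs[bot].mean(),ys[bot].mean()-0,.172);H.append(X)
    r=X-[.545,.1335,0];print(len(xs),xs[bot].mean(),ys.max(),X,np.degrees(np.arctan2(r[1],r[0])))
if len(sys.argv)>1:cv2.imwrite(sys.argv[1],cv2.resize(np.hstack([s0['image'][160:300,260:400],d['image'][160:300,260:400]])[:,:,::-1],(800,400),interpolation=2))
E
python3 look.py pics/s4.png
```

```text
time: 10.25
position: [0.6066, 0.1045, 0.197]
tool_rot: [-3.14, -0.003, 0.001]
ft_force: [-2.0, 6.3, -0.1]
grip_width: 0.003
time: 11.25
position: [0.5675, 0.0669, 0.1971]
tool_rot: [3.141, 0.001, 0.001]
ft_force: [2.0, 1.2, -0.0]
grip_width: 0.008
time: 12.25
position: [0.5153, 0.071, 0.1977]
tool_rot: [-3.14, -0.002, -0.006]
ft_force: [5.3, 2.4, 1.1]
grip_width: 0.008
144 330.6 216 [0.48399878 0.10087606 0.172     ] -151.86177421442756
75 321.3703703703704 215 [0.49728559 0.08388599 0.172     ] -133.88188041139605
```

View pics/s4.png

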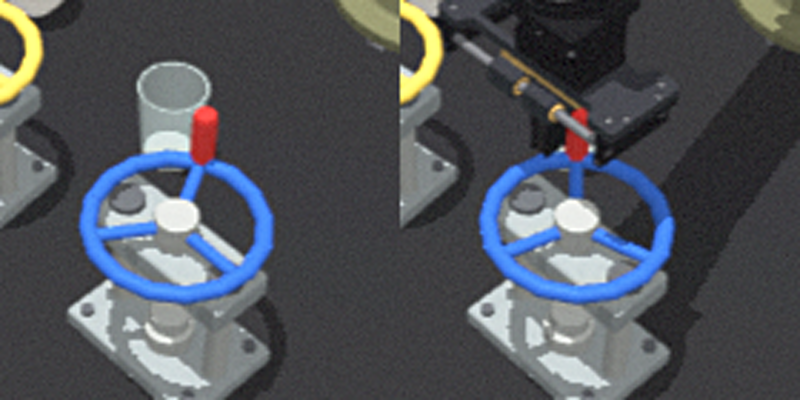

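Left is the start, right is now: the handle at its foot is at (577,155) against a start equivalent of (603,160), about 18° short. I'll push about 12° more and re-measure.

```bash
python3 -m inch '[[[-2.5,-1.2,0],[0,0,0]],[[-2.4,-1.3,0],[0,0,0]],[[-2.3,-1.4,0],[0,0,0]],[[-2.3,-1.5,0],[0,0,0]],[[-1.5,-1.0,0],[0,0,0]],[[-1.5,-1.1,0],[0,0,0]],[[0,0,0],[0,0,0]],[[0,0,0],[0,0,0]],[[0,0,0],[0,0,0]],[[0,0,0],[0,0,0]]]'
python3 look.py pics/s5.png
```

```text
time: 13.3
position: [0.5015, 0.0768, 0.1969]
tool_rot: [3.141, 0.001, -0.002]
ft_force: [1.2, -0.2, 1.1]
grip_width: 0.001
144 330.6 216 [0.48399878 0.10087606 0.172     ] -151.86177421442756
89 328.9428571428571 215 [0.48451588 0.09601802 0.172     ] -148.21352493157633
```

View pics/s5.png

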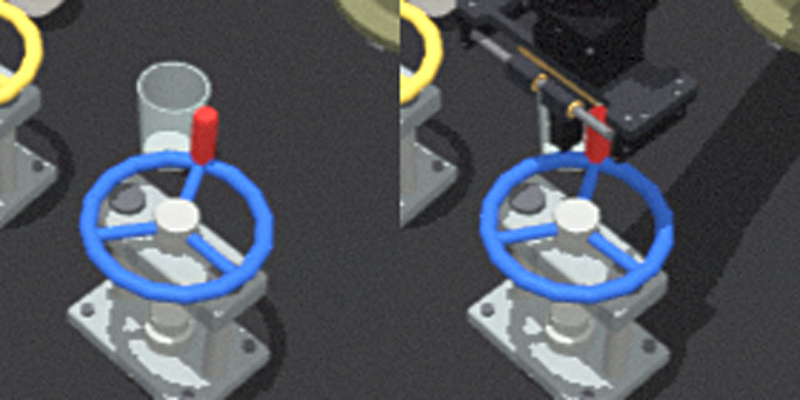

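Handle foot (597,158) against the target (603,160), about 4° short. A small last push, then back off along the arc, lift and measure unobstructed.

```bash
python3 -m inch '[[[-1.1,-0.8,0],[0,0,0]],[[-1,-0.8,0],[0,0,0]],[[-1,-0.8,0],[0,0,0]],[[0,0,0],[0,0,0]],[[0,0,0],[0,0,0]],[[4,3,0],[0,0,0]],[[4,2.5,0],[0,0,0]],[[4,2,0],[0,0,0]],[[0,0,-10],[0,0,0]],[[0,0,-20],[0,0,0]]]'
python3 -m inch '[[[0,0,-30],[0,0,0]],[[0,0,-30],[0,0,0]],[[0,0,-30],[0,0,0]],[[0,20,0],[0,0,0]],[[0,30,0],[0,0,0]],[[0,40,0],[0,0,0]],[[0,40,0],[0,0,0]],[[0,40,0],[0,0,0]],[[0,20,0],[0,0,0]],[[0,0,0],[0,0,0]]]'
python3 look.py pics/s6.png
python3 - <<'E'
from h import *;from bench import optics
t0=dict(np.load('top0.npz'));t=optics.get_image('top')
for q in(t0,t):
    m=blob(q['image'],(0,150,80),(6,255,255),(170,150,280,250));M=cv2.moments(m,True);u=M['m10']/M['m00'],M['m01']/M['m00']
    X=ray(q,*u,.214);r=X-[.544,.1335,0];print(M['m00'],u,np.degrees(np.arctan2(r[1],r[0])))
cv2.imwrite('pics/t6.png',cv2.resize(t['image'][:,:,::-1],(800,600)))
E
```

```text
time: 14.35
position: [0.5097, 0.0719, 0.2264]
tool_rot: [-3.141, -0.001, 0.006]
ft_force: [1.1, 0.6, -0.3]
grip_width: 0.004
time: 15.35
position: [0.5102, -0.1221, 0.3171]
tool_rot: [3.141, -0.009, -0.001]
ft_force: [-0.5, 0.2, -0.5]
grip_width: 0.004
144 330.6 216 [0.48399878 0.10087606 0.172     ] -151.86177421442756
147 330.48275862068965 216 [0.48416919 0.10066269 0.172     ] -151.63921288786221
51.0 (235.94117647058823, 220.45098039215685) -151.1761151106076
48.0 (235.91666666666666, 220.375) -151.15287887248238
```

View pics/s6.png

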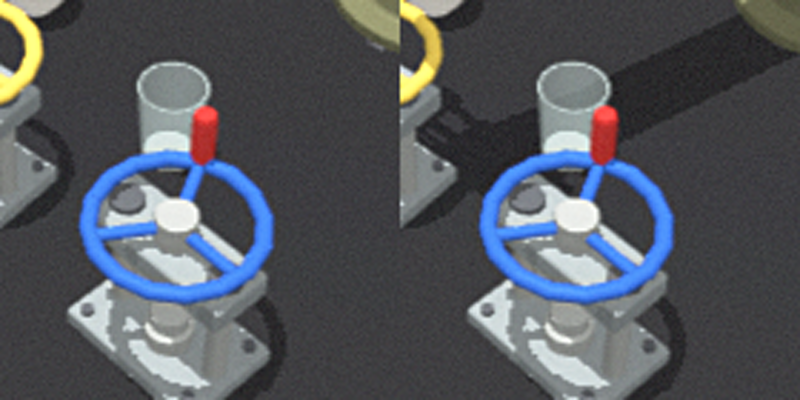

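View pics/t6.png

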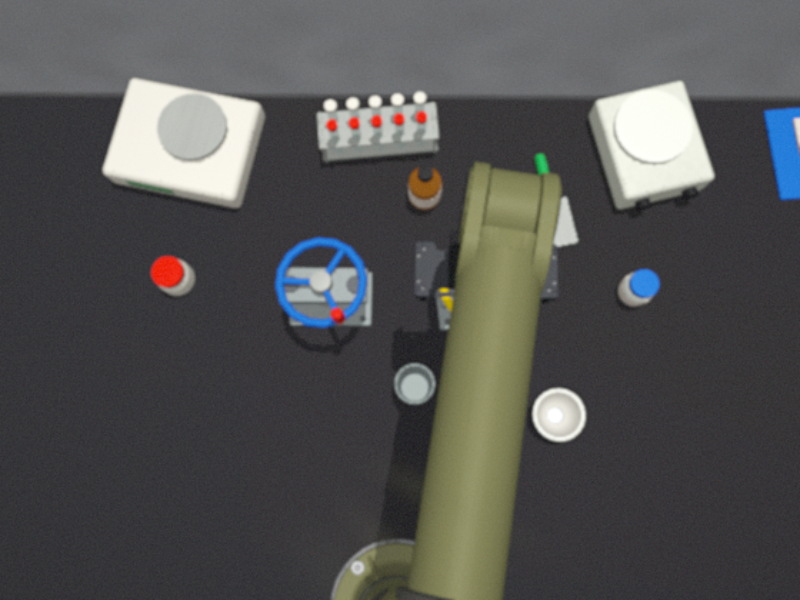

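Handle back at its starting pixels, (338,315) in the top view, and the arm is clear. The fingertips are 80 mm above the yellow handle, and nothing visible has moved. Handing in.

```bash
python3 -c "from bench import close_job;print(close_job())"
```

```text
the job is handed in; nothing more can be done
None
```

I pushed the blue wheel clockwise through one full turn with the closed fingers and handed the job in. The fingers then backed off along the arc, lifted and moved clear, at about 15 s on the robot's clock.

- **Handle position:** the last clear measurements put the handle back within about 0.2° of its start. The top camera read -151.15° against -151.18°, and the scene camera -151.6° against -151.9°.
- **Direction:** the pictures taken on the way round showed the handle always ahead of the fingers, turning clockwise.
- **Forces:** the readings at the end of each move stayed under about 9 N. I did not record the force between those readings.
- **Everything else:** the beaker, jar, bottle, mortar and pot looked unmoved in the last top view. In that view the arm covered the yellow-wheel press and part of the spatula. I did not measure the yellow wheel again, but the fingers never came near it except well above it when moving past.

No check failed or disagreed.

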